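# Free the dish slider's brake and push it home to the pin stop

## Task

Bring the dish to its viewing position: press down the brake plate in the middle of the slider and, keeping it pressed, push the slider along its rail until it is fully home against the stop that carries the upright pin; then let the plate spring back up. Do it with the fingertips only: never shove the slider while its brake is up, do not run it to the plain stop at the other end, and grip or lift nothing. Do not touch the dish, and leave the timer, the pen and the bottle where they are.

Things in the scene. Friction and masses are not known exactly. Their poses are not given: they have to be found in the camera images.
- stage: The stage's base, screwed to the worktop: a grey plate 80 x 370 x 10 mm with a T-shaped aluminium rail along its y axis (lip 36 mm wide, top at 28 mm). Origin: centre of its underside, on the worktop. x across the rail towards the dish's side (away from the robot), y along the rail. It stands turned by up to about 0.45 rad.
- slider (a joint): Position of the slider along the rail, m; 0 at the middle of the rail, where it starts, growing along the stage's +y. With the brake up the slider is held by friction (about 20 N); with the brake plate pressed it moves with about 2 N.
- brake_plate (a point): Centre of the top face of the brake plate when up, 52 mm above the worktop, in the middle of the slider (the point moves with the slider, not with the pressing). Plate: dark ribbed rubber, 44 mm across the rail, 54 mm along it. Slider: grey, 60 mm across, 96 mm along the rail, its end faces 48 mm from this point; on the stage's +x side a flat arm carries the dish's nest.
- horn (a point): Top of the horn at the plate's +y end, 66 mm above the worktop. Two like upright grey horns of the slider stand at the two ends of the brake plate along the rail, each 44 mm across the rail, 11 mm thick, their inner faces 60 mm apart (30 mm from the plate's centre): a closed gripper's tips fit between them and can push on a horn while they press the plate.
- brake (a joint): How far the brake plate is pressed down, m: 0 up, 0.006 fully down. It is sprung: about 8 N to start, 10 N fully down; the brake is free when 0.0015 or more is pressed, and grips again as soon as the plate is let up.
- stop_pin: The marked stop: fixed steel block across the rail, 56 mm across, 20 mm along it, top at 42 mm, with an upright round pin 14 mm thick reaching 85 mm above the worktop. Origin: on the rail's axis under its centre, at worktop height; with the slider home, brake_plate is 58 mm from it horizontally. It may be at either end of the rail, 60 to 105 mm of slider travel away.
- stop_plain: The other stop, the same block without a pin, at the other end of the rail. Origin as for the marked stop.
- dish: Loose closed petri dish, 60 mm diameter, 14 mm high, lying in a ring on the slider's arm, underside 36 mm above the worktop. Origin: centre of its underside. Its centre is 92 mm from the middle of the brake plate, on the stage's +x side.
- nest (a point): Centre of the nest's floor on the slider's arm, where the dish lies; the ring round it is 67 mm wide inside, 75 mm outside, its rim 44 mm above the worktop.
- timer: Bystander: small white bench timer, 70 x 66 x 20 mm, loose, on the robot's side of the rail. Origin: centre of its underside.
- pen: Bystander: white marker pen with a blue cap, 135 mm long, 17 mm thick, loose, on the robot's side of the rail. Origin: middle of its underside.
- bottle: Bystander: brown bottle with black cap, 52 mm diameter, 94 mm high, loose, beyond the +y end of the rail. Origin: centre of its underside.
Mind the look-alikes: they are no part of the job. Of the things that look like the dish, the smallest one is meant.

How it is judged:
By the outcome, as a careful person would: the job done as asked, in the order asked, and still so for the second after the job is handed in, with the robot touching nothing.
It also fails if it takes over 38 s, if anything falls off the work surface, if the arm or the gripper's body presses on something with over 40 N, if the wrist force passes 120 N, or if a joint passes its speed limit or range.

## Robot

A 6-joint arm with a two-finger parallel gripper is mounted at the origin on a cart in front of the work surface, level with it; the furniture and walls round the work are solid. World frame = base frame: x ahead of the robot, y to its left, z up, the work surface at z = 0. Lengths are in mm, angles in rad, forces in N, time in s.
With the tool pointing down it reaches from about 375 to 900 mm from the base axis. Payload 3.1 kg.
Tool frame: the origin (TCP) lies midway between the tips of the shut fingers; the grasp point (between the pads) lies 19 mm behind it (manip.grip_point_offset is the x of the grasp point in the tool frame, in mm); x points along the fingers, y is the direction in which the jaws open and shut, and the axes are right-handed (so a half turn about x gives the same grasp; the last joint's range is limited). The gripper opens to 87 mm and grips with 3 to 60 N. Pads are 19 mm wide; open, the fingers measure 117 mm over their backs; the gripper's body (75 mm by 190 mm) begins 51 mm behind the grasp point.
Start: joints at [-1.407, 0.527, 1.433, -0, 1.181, -0.178], TCP at [210.1, -588.604, 222.548] pointing down, gripper open.
Joint ranges: [-3.08, 3.08], [-0.75, 2.2], [0.22, 2.44], [-1.43, 4.57], [0, 2.65], [-2.85, 2.85]. Speed limits (rad/s): [2.79, 2.79, 3.14, 3.14, 3.14, 3.14].

## Interface

Orientations are given as a rotation vector (axis times angle).
In Python, from plant import manip, read_camera gives the robot as it stands.
- The arm moves only by the shell command python3 -m jog 'ROWS' [OPENING] [FORCE]. ROWS is JSON, a list of rows, each an object with "dp": the shift along the world's x, y, z in m, a list of three; "rot": the turn, a rotation vector about the world's x, y, z in degrees, a list of three. In form: [{"dp": [tx, ty, tz], "rot": [rx, ry, rz]}, ...]. A call has 1 to 10 rows; each row is the pose to reach, as a shift and turn from the pose commanded when the call began; what a row does not reach only later rows make up. A row lasts 1/10 s, in which the tool goes at most 50 mm and 8.59 degrees, less where a joint would pass 70% of its speed; a pose out of reach is approached as far as the arm can. A call with a gripper value outside its range is refused whole. OPENING is the closure, from -1 (fully open) to 1 (shut), so that 0 is half open, set as the call begins (- or left out, the last holds). The fingers move at their own pace and stop on an object; FORCE is the grip in N (left out, the last holds). Time passes only in rows, so rows that repeat a pose let the fingers close. It gives the time, the measured TCP pose, the force and the opening at its end, in the units of the state.
- manip.observe(): the state, without advancing time (a new reading comes with each control period).
- read_camera(name): name is "scene" or "side" or "wrist"; returns a dict with "img" (384x512x3 uint8, red, green, blue), "fx", "fy", "cx", "cy" (pixels), "rvec" (rotation vector, rad) and "tvec" (3), from world to camera coordinates, as OpenCV has them; the wrist camera has in their place "hand_eye" (4x4, takes a point from camera to tool coordinates, whose origin is the TCP and whose axes are the tool frame's). Camera axes: x right, y down, z forward; pixel columns grow to the right and rows downward; lengths in mm; the calibration is good to about 2 mm. The wrist camera is an equidistant fisheye: a pixel r from the principal point sees the ray r / f radians off the axis. A picture is of the moment at which its call begins: read the wrist's pose just before it. There is no depth.
- manip.close_job(): hands the job in, once; it reports no verdict.
The state is a dict: "clock": time; "qpos": joint angles; "dq": joint speeds; "effort": joint torques, N m; "position": TCP position; "tool_rot": TCP orientation; "force": force on the tool from outside, world axes, zero at the start; "wrist_torque": the same for the moment, N m; "grip_width": opening from 0.0 (shut) to 1.0 (fully open).
Only numpy, scipy, OpenCV 4.12 (cv2) and the standard library are available. Lean on these libraries where they do the work, as an engineer would, in place of code of your own. Each camera call takes 0.05 s, during which the arm holds its last target. There are 200 camera calls.

## Working session

There is one attempt and no reset: what is moved stays moved. The work goes in short steps, Python scripts to look and compute and a shell command to move; the robot and the scene stay as the last step left them, time stands still between calls to the robot, and variables do not carry over. Pictures are saved under pics/ and viewed, about 8 in all and at most 12, crops included, and the job is handed in when it is done.

```bash
mkdir -p pics; ls; python3 - <<'E'
from plant import manip, read_camera
import cv2,numpy as np
print(manip.observe())
ims=[]
for n in("scene","side"):
    c=read_camera(n); cv2.imwrite(f"pics/{n}0.png",c["img"][:,:,::-1])
    np.save(f"{n}.npy",c,allow_pickle=True); print(n,{k:v for k,v in c.items() if k!="img"})
E
```

```text
pics
{'clock': 0.0, 'qpos': array([-1.40649083e+00,  5.28495643e-01,  1.43392740e+00, -3.81127785e-05,
        1.18139364e+00, -1.78489933e-01]), 'dq': array([0.00038444, 0.00141351, 0.00051609, 0.00040135, 0.00025568,
       0.00192373]), 'effort': array([ 1.49333155e-04, -4.40036881e+01, -1.76591080e+01,  6.34523551e-02,
        5.81700832e-02, -1.53030060e-04]), 'position': array([ 209.9744047 , -587.87622009,  221.54555345]), 'tool_rot': array([ 2.0361637 ,  0.35476876, -2.03620393]), 'force': array([ 0.22714996, -0.3934702 ,  0.10846225]), 'wrist_torque': array([0.02431143, 0.00864235, 0.04921049]), 'grip_width': 1.001087069312526}
scene {'fx': 423.22084027666534, 'fy': 423.22084027666534, 'cx': 250.44539046953963, 'cy': 187.39046316428147, 'rvec': array([ 1.21838227, -2.0486239 ,  1.11148608]), 'tvec': array([397.55419461, 259.857364  , 691.08552413])}
side {'fx': 390.41020710328706, 'fy': 390.41020710328706, 'cx': 252.71909481121656, 'cy': 191.3091403479029, 'rvec': array([ 0.34080278, -2.65128364,  1.44836006]), 'tvec': array([559.84501492,  75.25645393, 942.72260684])}
```

View pics/scene0.png

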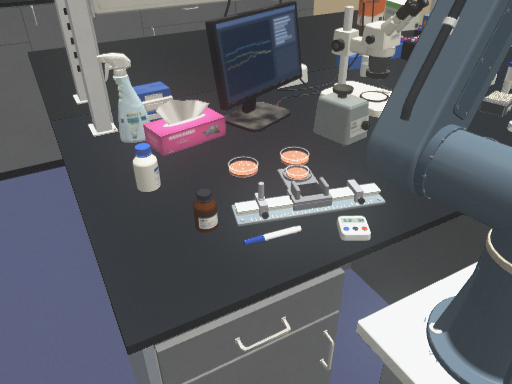

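View pics/side0.png

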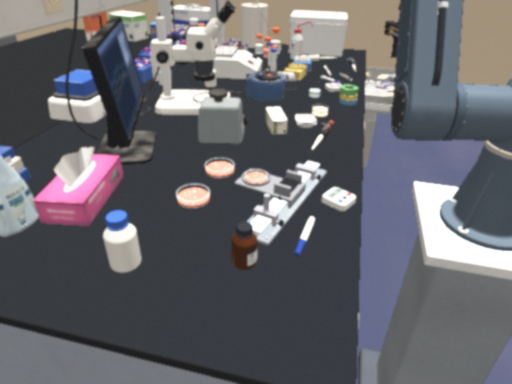

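The rail runs from about (235,212) to (383,192) in the scene view, with the slider near (308,190). A pin seems to stand at the left (+y) end, around (261,190). I'll enlarge both views to confirm it.

```bash
python3 - <<'E'
import cv2,numpy as np
a=cv2.imread("pics/scene0.png")[140:250,225:395]; b=cv2.imread("pics/side0.png")[150:250,225:355]
a=cv2.resize(a,None,fx=4.7,fy=4.7,interpolation=cv2.INTER_CUBIC); b=cv2.resize(b,None,fx=6,fy=6,interpolation=cv2.INTER_CUBIC)
cv2.imwrite("pics/ac.png",a);cv2.imwrite("pics/bc.png",b)
E
```

```text
(no output)
```

View pics/ac.png

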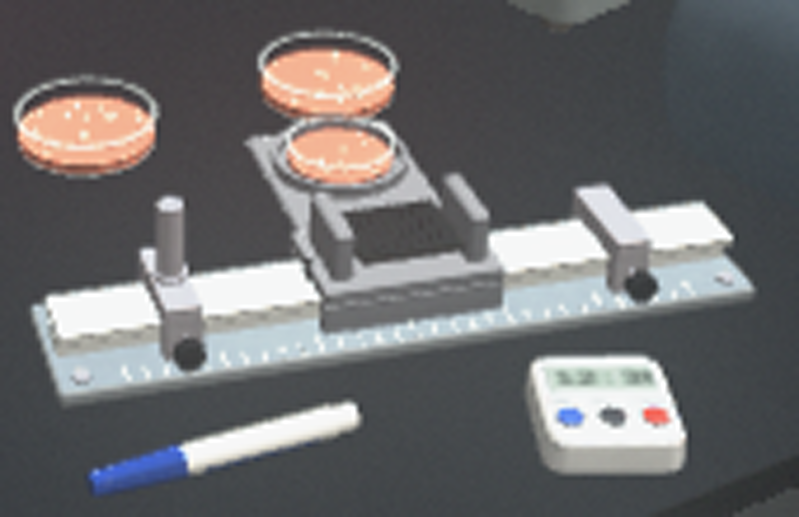

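View pics/bc.png

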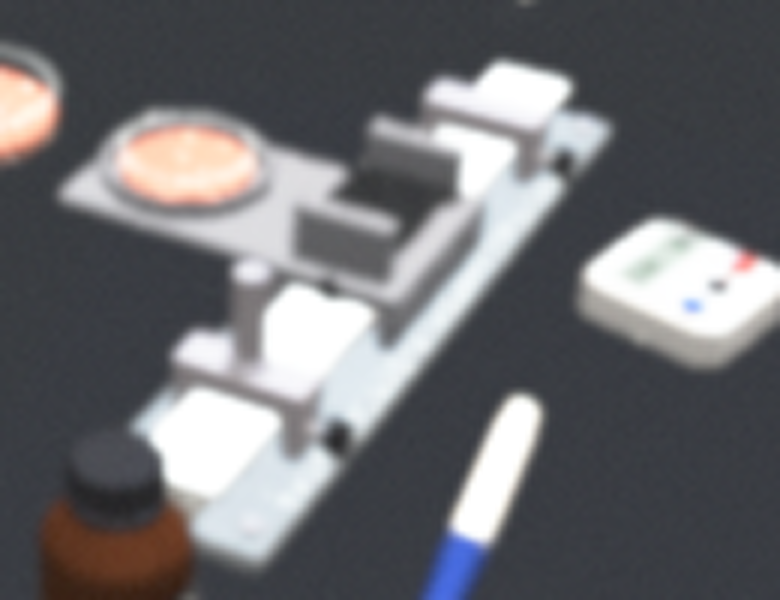

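The pin stop is at the rail's +y end (left in the scene crop, pin top at (171,203)); in the side crop the pin top is at (252,270). The horn tops and plate corners are clear in both. Next I'll cast rays at the known heights.

```bash
cat > h.py <<'E'
import cv2,numpy as np
cams={n:np.load(n+".npy",allow_pickle=True).item() for n in("scene","side")}
def ray(n,u,v,z):
    c=cams[n];R=cv2.Rodrigues(c["rvec"])[0];o=-R.T@c["tvec"]
    d=R.T@[(u-c["cx"])/c["fx"],(v-c["cy"])/c["fy"],1]
    return o+d*(z-o[2])/d[2]
def crop(n,x,y,z):
    s,ox,oy=(4.7,225,140) if n=="scene" else (6,225,150)
    return ray(n,ox+(x+.5)/s-.5,oy+(y+.5)/s-.5,z)
E
python3 - <<'E'
from h import *
P={"horn+":(66,(334,218),(350,217)),"horn-":(66,(466,200),(416,141)),"pin":(85,(171,203),(252,270)),
"dish top":(50,(341,150),(188,160)),"plate+yrobot":(10,(62,395),(255,565)),"plate-yrobot":(10,(753,288),(612,125))}
r={}
for k,(z,a,b) in P.items():
    A,B=crop("scene",*a,z),crop("side",*b,z); r[k]=(A+B)/2; print(k,A.round(1),B.round(1))
for a,b in(("horn+","horn-"),("plate+yrobot","plate-yrobot"),("pin","horn-")):
    d=r[a]-r[b];print(a,b,np.hypot(*d[:2]).round(1),"yaw",np.degrees(np.arctan2(-d[0],d[1])).round(2))
c=(r["horn+"]+r["horn-"])/2;print("centre",c,"to pin",np.hypot(*(r["pin"]-c)[:2])-58,"dish",r["dish top"]-c)
E
```

```text
horn+ [483.4  72.1  66. ] [485.1  72.8  66. ]
horn- [465.   5.  66.] [469.1   5.1  66. ]
pin [508.8 150.6  85. ] [509.3 149.9  85. ]
dish top [560.1  16.6  50. ] [564.6  20.5  50. ]
plate+yrobot [486.5 223.7  10. ] [488.4 227.1  10. ]
plate-yrobot [ 393.3 -129.9   10. ] [ 391.9 -132.9   10. ]
horn+ horn- 69.5 yaw -14.32
plate+yrobot plate-yrobot 369.2 yaw -14.9
pin horn- 151.2 yaw -16.14
centre [475.65945288  38.74254329  66.        ] to pin 58.40970731003421 dish [ 86.64879371 -20.18083199 -16.        ]
```

```bash
python3 - <<'E'
from plant import manip
import cv2,numpy as np
s=manip.observe();R=cv2.Rodrigues(s["tool_rot"])[0];print(R.round(3),"jaw angle",np.degrees(np.arctan2(R[1,1],R[0,1])))
u=np.array([.257,.966]);t=np.array([477,38])+10*u
print(t-s["position"][:2])
E
```

```text
[[-0.     0.336 -0.942]
 [ 0.002 -0.942 -0.336]
 [-1.    -0.002 -0.   ]] jaw angle -70.36261583498631
[269.56999331 635.61515551]
```

```bash
python3 -m jog '[{"dp":[0.03,0.03,0],"rot":[0,0,5]},{"dp":[0.06,0.07,0],"rot":[0,0,10]},{"dp":[0.09,0.11,0],"rot":[0,0,15]},{"dp":[0.12,0.15,0],"rot":[0,0,20]},{"dp":[0.14,0.19,0],"rot":[0,0,25]},{"dp":[0.16,0.23,0],"rot":[0,0,30]},{"dp":[0.18,0.27,0],"rot":[0,0,35]},{"dp":[0.20,0.31,0],"rot":[0,0,40]},{"dp":[0.21,0.35,0],"rot":[0,0,45]},{"dp":[0.22,0.39,0],"rot":[0,0,50]}]' 1 20
python3 -m jog '[{"dp":[0.01,0.04,0],"rot":[0,0,5]},{"dp":[0.02,0.08,0],"rot":[0,0,5.5]},{"dp":[0.03,0.12,0],"rot":[0,0,5.5]},{"dp":[0.04,0.16,0],"rot":[0,0,5.5]},{"dp":[0.045,0.20,0],"rot":[0,0,5.5]},{"dp":[0.05,0.23,0],"rot":[0,0,5.5]},{"dp":[0.05,0.246,-0.03],"rot":[0,0,5.5]},{"dp":[0.05,0.246,-0.07],"rot":[0,0,5.5]},{"dp":[0.05,0.246,-0.10],"rot":[0,0,5.5]},{"dp":[0.05,0.246,-0.12],"rot":[0,0,5.5]}]'
python3 -m jog '[{"dp":[0,0,0],"rot":[0,0,0]},{"dp":[0,0,0],"rot":[0,0,0]},{"dp":[0,0,0],"rot":[0,0,0]},{"dp":[0,0,0],"rot":[0,0,0]}]'
python3 - <<'E'
from plant import manip, read_camera
import cv2,numpy as np
s=manip.observe();R=cv2.Rodrigues(s["tool_rot"])[0];print(s["position"],s["force"],s["grip_width"],np.degrees(np.arctan2(R[1,1],R[0,1])))
a=read_camera("scene")["img"][120:250,225:395,::-1];b=read_camera("wrist")["img"][:,:,::-1]
a=cv2.resize(a,None,fx=3,fy=3,interpolation=cv2.INTER_CUBIC)
o=np.zeros((390,510+512-222,3),np.uint8);o[:,:510]=a;o[:384,510:]=b[:,111:401];cv2.imwrite("pics/p1.png",o)
E
```

```text
clock: 1.1
position: [430.3, -196.7, 222.3]
tool_rot: [1.463, 1.022, -1.463]
force: [0.8, 0.3, 0.6]
grip_width: 0.172
clock: 2.1
position: [478.6, 47.9, 100.4]
tool_rot: [1.395, 1.078, -1.4]
force: [-0.2, -0.7, -0.5]
grip_width: 0.008
clock: 2.5
position: [481.1, 47.2, 103.8]
tool_rot: [1.399, 1.073, -1.395]
force: [0.5, 0.1, -1.1]
grip_width: 0.003
[481.05868845  47.23929566 103.77290391] [ 0.4869146   0.0601848  -1.12833801] 0.0031021640061346368 -14.862244596865555
```

View pics/p1.png

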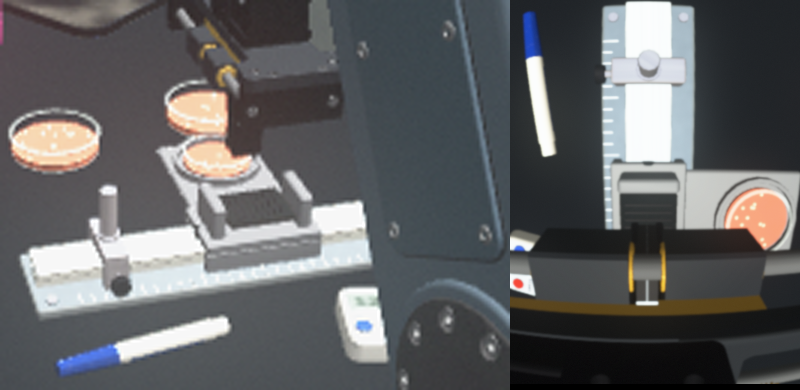

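The fingers are shut, in line with the rail and above the plate between the horns. In the wrist view the pin stop is ahead at (648,65) and the horn at (648,175). Now I'll lower gently.

```bash
python3 -m jog '[{"dp":[0,0,-0.015],"rot":[0,0,0]},{"dp":[0,0,-0.03],"rot":[0,0,0]},{"dp":[0,0,-0.04],"rot":[0,0,0]},{"dp":[0,0,-0.046],"rot":[0,0,0]},{"dp":[0,0,-0.046],"rot":[0,0,0]},{"dp":[0,0,-0.046],"rot":[0,0,0]}]'
python3 -m jog '[{"dp":[0,0,-0.002],"rot":[0,0,0]},{"dp":[0,0,-0.004],"rot":[0,0,0]},{"dp":[0,0,-0.004],"rot":[0,0,0]},{"dp":[0,0,-0.004],"rot":[0,0,0]}]'
python3 -m jog '[{"dp":[0,0,-0.002],"rot":[0,0,0]},{"dp":[0,0,-0.002],"rot":[0,0,0]},{"dp":[0,0,-0.002],"rot":[0,0,0]}]'
```

```text
clock: 3.2
position: [480.3, 47.4, 56.8]
tool_rot: [1.398, 1.075, -1.397]
force: [0.3, 0.3, 1.2]
grip_width: 0.003
clock: 3.6
position: [480.1, 47.4, 52.6]
tool_rot: [1.398, 1.075, -1.398]
force: [0.6, -0.1, -0.2]
grip_width: 0.001
clock: 3.9
position: [480.2, 47.4, 50.8]
tool_rot: [1.398, 1.075, -1.397]
force: [-0.2, 0.7, 4.5]
grip_width: 0.005
```

```bash
python3 -m jog '[{"dp":[0,0,-0.002],"rot":[0,0,0]},{"dp":[0,0,-0.002],"rot":[0,0,0]},{"dp":[0,0,-0.002],"rot":[0,0,0]}]'
python3 -m jog '[{"dp":[0,0,-0.002],"rot":[0,0,0]},{"dp":[0,0,-0.002],"rot":[0,0,0]},{"dp":[0,0,-0.002],"rot":[0,0,0]}]'

```

```text
clock: 4.2
position: [480.3, 47.4, 49.0]
tool_rot: [1.398, 1.075, -1.397]
force: [-1.4, 0.3, 8.3]
grip_width: -0.0
clock: 4.5
position: [480.3, 47.4, 47.1]
tool_rot: [1.398, 1.075, -1.397]
force: [-0.6, 0.3, 9.4]
grip_width: 0.002
```

```bash
python3 -m jog '[{"dp":[0,0,-0.001],"rot":[0,0,0]},{"dp":[0,0,-0.001],"rot":[0,0,0]},{"dp":[0.0005,0.002,-0.001],"rot":[0,0,0]},{"dp":[0.001,0.004,-0.001],"rot":[0,0,0]},{"dp":[0.0016,0.006,-0.001],"rot":[0,0,0]},{"dp":[0.0021,0.008,-0.001],"rot":[0,0,0]},{"dp":[0.0027,0.010,-0.001],"rot":[0,0,0]},{"dp":[0.0032,0.012,-0.001],"rot":[0,0,0]}]'
python3 -m jog '[{"dp":[0.0008,0.003,0],"rot":[0,0,0]},{"dp":[0.0016,0.006,0],"rot":[0,0,0]},{"dp":[0.0024,0.009,0],"rot":[0,0,0]},{"dp":[0.0032,0.012,0],"rot":[0,0,0]},{"dp":[0.004,0.015,0],"rot":[0,0,0]},{"dp":[0.0048,0.018,0],"rot":[0,0,0]}]'
python3 - <<'E'
from plant import read_camera
import cv2,numpy as np
a=read_camera("scene")["img"][120:250,225:395,::-1];b=read_camera("wrist")["img"][:,:,::-1]
a=cv2.resize(a,None,fx=3,fy=3,interpolation=cv2.INTER_CUBIC)
o=np.zeros((390,510+512-222,3),np.uint8);o[:,:510]=a;o[:384,510:]=b[:,111:401];cv2.imwrite("pics/p2.png",o)
E
```

```text
clock: 5.3
position: [483.4, 59.2, 46.3]
tool_rot: [1.397, 1.075, -1.397]
force: [-1.6, -1.2, 9.7]
grip_width: 0.005
clock: 5.9
position: [488.2, 77.2, 46.3]
tool_rot: [1.397, 1.075, -1.397]
force: [-1.2, -1.5, 10.2]
grip_width: 0.006
```

View pics/p2.png

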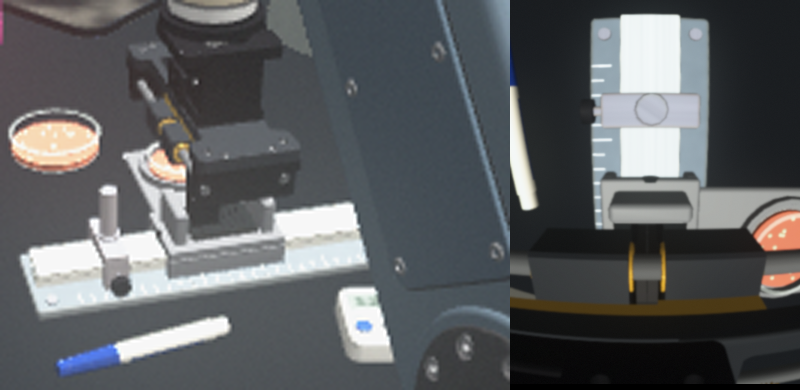

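The slider is riding along with the plate pressed: force about 10 N down, about 2 N along. The stop is still ahead of it. I'll continue.

```bash
python3 -m jog '[{"dp":[0.0008,0.003,0],"rot":[0,0,0]},{"dp":[0.0016,0.006,0],"rot":[0,0,0]},{"dp":[0.0024,0.009,0],"rot":[0,0,0]},{"dp":[0.0032,0.012,0],"rot":[0,0,0]},{"dp":[0.004,0.015,0],"rot":[0,0,0]},{"dp":[0.0048,0.018,0],"rot":[0,0,0]},{"dp":[0.0053,0.02,0],"rot":[0,0,0]}]'
python3 -m jog '[{"dp":[0.0003,0.001,0],"rot":[0,0,0]},{"dp":[0.0005,0.002,0],"rot":[0,0,0]},{"dp":[0.0008,0.003,0],"rot":[0,0,0]},{"dp":[0.0011,0.004,0],"rot":[0,0,0]}]'
python3 -m jog '[{"dp":[0.0003,0.001,0],"rot":[0,0,0]},{"dp":[0.0005,0.002,0],"rot":[0,0,0]},{"dp":[0.0008,0.003,0],"rot":[0,0,0]}]'
```

```text
clock: 6.7
position: [493.6, 97.3, 46.3]
tool_rot: [1.397, 1.075, -1.397]
force: [-0.6, -1.1, 9.9]
grip_width: 0.006
clock: 7.1
position: [494.6, 101.2, 46.3]
tool_rot: [1.397, 1.075, -1.397]
force: [-2.0, -0.8, 9.0]
grip_width: 0.005
clock: 7.4
position: [495.4, 104.2, 46.3]
tool_rot: [1.397, 1.075, -1.397]
force: [-1.8, -1.2, 9.8]
grip_width: 0.005
```

```bash
for i in 1; do python3 -m jog '[{"dp":[0.0003,0.001,0],"rot":[0,0,0]},{"dp":[0.0005,0.002,0],"rot":[0,0,0]}]'; done
python3 -m jog '[{"dp":[0.0003,0.001,0],"rot":[0,0,0]},{"dp":[0.0005,0.002,0],"rot":[0,0,0]}]'
python3 -m jog '[{"dp":[0.0003,0.001,0],"rot":[0,0,0]},{"dp":[0.0005,0.002,0],"rot":[0,0,0]}]'
```

```text
clock: 7.6
position: [496.0, 106.2, 46.3]
tool_rot: [1.397, 1.075, -1.397]
force: [-1.8, -1.4, 9.5]
grip_width: 0.006
clock: 7.8
position: [496.2, 107.2, 46.3]
tool_rot: [1.394, 1.075, -1.397]
force: [-2.0, -8.4, 9.4]
grip_width: 0.006
clock: 8.0
position: [496.7, 108.9, 46.3]
tool_rot: [1.394, 1.074, -1.397]
force: [-1.0, -7.1, 9.6]
grip_width: 0.001
```

Along-rail force rose from 1.5 to about 8 N after about 61 mm, so the slider is at the stop and the tips now slip on the rubber. I'll advance to the horn for a firm confirmation.

```bash
python3 -m jog '[{"dp":[0.0005,0.002,0],"rot":[0,0,0]},{"dp":[0.0011,0.004,0],"rot":[0,0,0]},{"dp":[0.0013,0.005,0],"rot":[0,0,0]}]'
python3 -m jog '[{"dp":[0.0003,0.001,0],"rot":[0,0,0]},{"dp":[0.0005,0.002,0],"rot":[0,0,0]}]'
python3 - <<'E'
from plant import read_camera
import cv2,numpy as np
c=read_camera("scene");a=c["img"][140:250,225:395,::-1]
cv2.imwrite("pics/p3.png",cv2.resize(a,None,fx=4.7,fy=4.7,interpolation=cv2.INTER_CUBIC))
E
```

```text
clock: 8.3
position: [497.9, 112.8, 46.3]
tool_rot: [1.392, 1.074, -1.397]
force: [-2.8, -14.4, 9.3]
grip_width: 0.009
clock: 8.5
position: [497.9, 112.9, 46.3]
tool_rot: [1.388, 1.073, -1.398]
force: [-3.4, -24.3, 11.0]
grip_width: 0.006
```

View pics/p3.png

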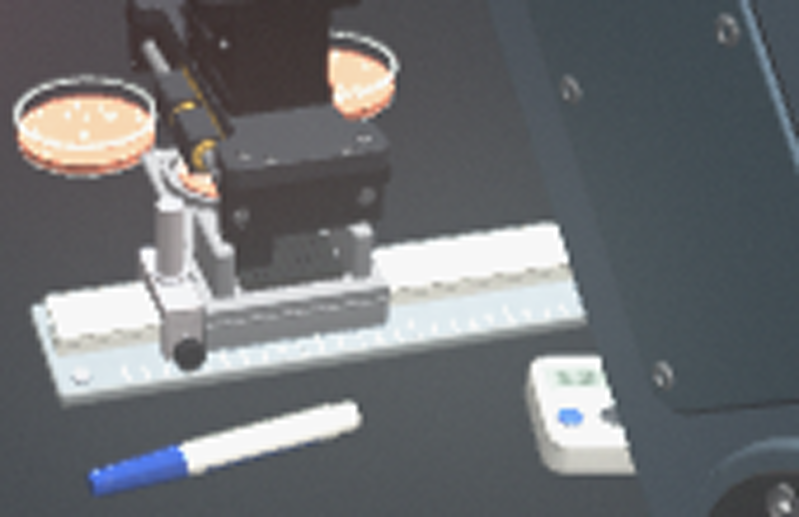

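The slider's end face touches the pin stop's block in the image at about (205,320), and the force rose to 24 N with no more movement. I'll ease the preload before lifting.

```bash
python3 -m jog '[{"dp":[-0.0003,-0.001,0],"rot":[0,0,0]},{"dp":[-0.0005,-0.002,0],"rot":[0,0,0]},{"dp":[-0.0005,-0.002,0],"rot":[0,0,0]},{"dp":[-0.0005,-0.002,0],"rot":[0,0,0]}]'
```

```text
clock: 8.95
position: [497.9, 112.8, 46.3]
tool_rot: [1.393, 1.074, -1.398]
force: [-2.2, -11.5, 9.3]
grip_width: 0.005
```

```bash
python3 -m jog '[{"dp":[-0.0003,-0.001,0],"rot":[0,0,0]},{"dp":[-0.0003,-0.001,0],"rot":[0,0,0]},{"dp":[-0.0003,-0.001,0],"rot":[0,0,0]}]'
python3 -m jog '[{"dp":[-0.0003,-0.001,0.003],"rot":[0,0,0]},{"dp":[-0.0003,-0.001,0.006],"rot":[0,0,0]},{"dp":[-0.0003,-0.001,0.010],"rot":[0,0,0]},{"dp":[-0.0003,-0.001,0.015],"rot":[0,0,0]},{"dp":[-0.001,-0.003,0.03],"rot":[0,0,0]},{"dp":[-0.001,-0.003,0.06],"rot":[0,0,0]},{"dp":[-0.001,-0.003,0.10],"rot":[0,0,0]},{"dp":[-0.001,-0.003,0.14],"rot":[0,0,0]}]'
python3 -m jog '[{"dp":[-0.01,-0.04,0.02],"rot":[0,0,0]},{"dp":[-0.02,-0.08,0.03],"rot":[0,0,0]},{"dp":[-0.03,-0.12,0.03],"rot":[0,0,0]},{"dp":[-0.04,-0.16,0.03],"rot":[0,0,0]},{"dp":[-0.05,-0.20,0.03],"rot":[0,0,0]},{"dp":[-0.06,-0.24,0.03],"rot":[0,0,0]},{"dp":[-0.06,-0.27,0.03],"rot":[0,0,0]},{"dp":[-0.06,-0.27,0.03],"rot":[0,0,0]},{"dp":[-0.06,-0.27,0.03],"rot":[0,0,0]}]'
python3 - <<'E'
from plant import read_camera
import cv2,numpy as np
a=read_camera("scene")["img"][140:250,185:395,::-1];b=read_camera("side")["img"][150:280,215:355,::-1]
a=cv2.resize(a,(798,418),interpolation=cv2.INTER_CUBIC);cv2.imwrite("pics/p4.png",a)
cv2.imwrite("pics/p5.png",cv2.resize(b,None,fx=4.6,fy=4.6,interpolation=cv2.INTER_CUBIC))
E
```

```text
clock: 9.25
position: [497.9, 112.7, 46.3]
tool_rot: [1.395, 1.074, -1.397]
force: [-2.2, -7.2, 9.8]
grip_width: 0.002
clock: 10.05
position: [496.2, 111.8, 186.5]
tool_rot: [1.397, 1.077, -1.399]
force: [1.0, -0.2, 0.7]
grip_width: 0.004
clock: 10.95
position: [436.6, -158.6, 215.4]
tool_rot: [1.4, 1.075, -1.399]
force: [-0.3, 0.6, -0.0]
grip_width: 0.006
```

View pics/p4.png

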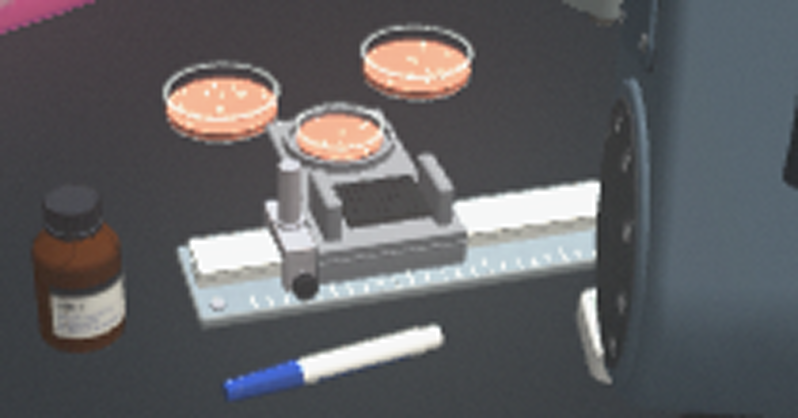

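View pics/p5.png

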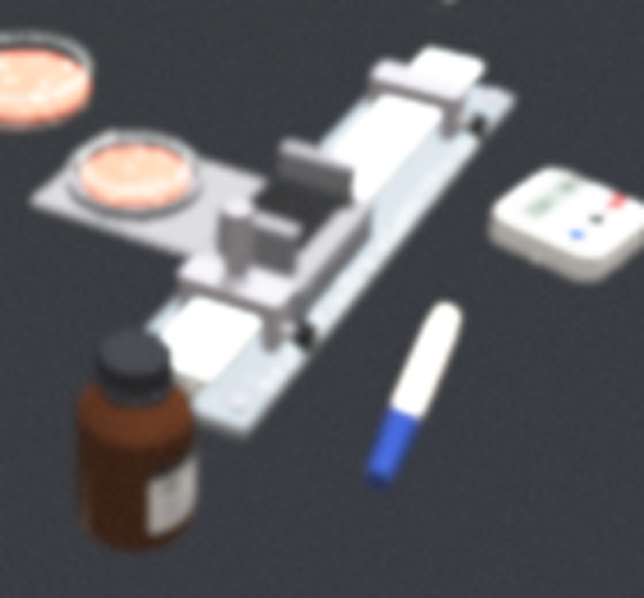

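Both views show the slider flush with the pin stop (about (300,230) in the scene crop), the plate up and the dish in its nest. The timer, pen and bottle are where they were, and the arm is clear. I'm handing it in.

```bash
python3 -c "
from plant import manip
print(manip.close_job())"
```

```text
the job is handed in; nothing more can be done
None
```

The slider is home against the stop with the pin, and I handed the job in at about 11 s on the robot's clock. I pressed the brake plate with the shut fingertips (about 10 N) and, keeping it pressed, moved the slider about 61 mm along the rail. I then eased the forward push to about 7 N, let the plate up and moved the arm clear.

**Reaching the stop:** the force along the rail rose from about 2 N to 8 N at the stop. It reached about 24 N when I pushed on the horn, with no further movement.

**Last pictures:** both views show the slider flush with the pin stop, the plate up and the dish in its nest. The timer, pen and bottle look unmoved, though the arm hides most of the timer in the scene view, so I judged it from the side view. I judged these by eye and did not measure them again. The force with the arm clear read about zero.

**Disagreement:** I had estimated about 58 mm of travel from the images, 3 mm less than the robot's own reading; that is roughly within the camera error. No check failed.

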